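# Set the wide fume scoop in its socket, mouth facing the board

### The arm

A 6-joint arm with a two-finger parallel gripper is mounted at the origin on the work surface. World frame = base frame: x ahead of the robot, y to its left, z up, the work surface at z = 0. Lengths are in m, angles in rad, forces in N, time in s.
With the tool pointing down it reaches from about 0.375 to 0.9 m from the base axis. Payload 3.1 kg.
Tool frame: the origin (TCP) lies midway between the tips of the shut fingers; the grasp point (between the pads) lies robot.tcp_to_grasp behind it (robot.tcp_to_grasp is the distance from the TCP to the grasp point, in m); z points along the fingers, y is the direction in which the jaws open and shut (so a half turn about z gives the same grasp; the last joint's range is limited). The gripper opens to 87 mm and grips with 3 to 60 N. Pads are 19 mm wide; open, the fingers measure 117 mm over their backs; the gripper's body (75 mm by 190 mm) begins 51 mm behind the grasp point.
Start: joints at [1.111, 0.527, 1.433, -0, 1.181, -0.178], TCP at [0.174, 0.6, 0.223] pointing down, gripper open.
Joint ranges: [-3.08, 3.08], [-0.75, 2.2], [0.22, 2.44], [-1.43, 4.57], [0, 2.65], [-2.85, 2.85]. Speed limits (rad/s): [2.79, 2.79, 3.14, 3.14, 3.14, 3.14].

### API

Orientations are given as a unit quaternion [x, y, z, w].
In Python, from rig import robot, cams, nets gives the robot as it stands. The module is installed in compiled form; this text tells all that it offers.
- The arm moves only by the tool play_rows, never from a script. Its argument "commands" is a list of rows, each an object of numbers: "x", "y", "z": the shift along the tool's x, y, z in mm; "spin": the turn about the tool's z in rad. In form: [{"x": .., "y": .., "z": .., "spin": ..}, ...]. A call has 1 to 8 rows; each row shifts and turns the pose as measured when the row begins, along the tool's axes as they then stand; what a row does not reach is not made up. A row lasts 1/10 s, in which the tool goes at most 50 mm and 8.59 degrees, less where a joint would pass 70% of its speed; a pose out of reach is approached as far as the arm can. A call is refused whole if a number of a shift passes 50 or a number of a turn 0.15, either way. A call with a gripper value outside its range is refused whole. "grip" is the opening, from 0 (shut) to 1 (fully open), set as the call begins (left out, the last holds). The fingers move at their own pace and stop on an object; "newtons" is the grip in N (left out, the last holds). Time passes only in rows, so rows that do not move let the fingers close. It gives the time, the measured TCP pose, the force and the opening at its end, in the units of the state.
- robot.get_obs(): the state, without advancing time (a new reading comes with each control period).
- cams.camera(name): name is "scene" or "top" or "wrist"; returns a dict with "img" (384x512x3 uint8, red, green, blue), "fx", "fy", "cx", "cy" (pixels), "world_to_cam" (4x4, takes a point from world to camera coordinates); the wrist camera has in their place "mount" (4x4, takes a point from camera to tool coordinates, whose origin is the TCP and whose axes are the flange's). Camera axes: x right, y up, looking along -z (the intrinsics and any distortion apply to the point x, -y, -z); pixel columns grow to the right and rows downward; lengths in m; the calibration is good to about 2 mm. A picture is of the moment at which its call begins: read the wrist's pose just before it. There is no depth.
- robot.hand_in(): hands the job in, once; it reports no verdict.
Trained networks look in a picture, given as the dict that the camera call returned (one of the last four; its "shot" number tells which), for a name from the list of things; names that differ only in an ending like _2 or _b are one class to them, and where a whole thing is asked for, a point or a joint stands for the part that bears it (a point fixed in the world has none). Each returns a list of dicts, best first, with "conf" (0 to 1); they miss things now and then, are a little off and sometimes report something else, mostly with a low value. They report only what shows in the picture. A call takes as long as a camera call. They do not tell look-alikes from the thing itself.
- nets.outline_of(picture, name): "region" (384x512 bool, what is visible of it) and "pixel" ([column, row] in pixels, amid what is visible of it).
The state is a dict: "time": time; "q": joint angles; "joint_velocities": joint speeds; "joint_torque": joint torques, N m; "position": TCP position; "tool_rot": TCP orientation; "ft_force": force on the tool from outside, world axes, zero at the start; "moment": the same for the moment, N m; "grip_width": finger opening in m.
Only numpy, scipy, OpenCV 4.12 (cv2) and the standard library are available. Lean on these libraries where they do the work, as an engineer would, in place of code of your own. Each camera call takes 0.05 s, during which the arm holds its last target.

### The job

Stand the fume scoop with the wide, flared mouth upright in the round socket of the repair station, fully down on the socket's floor, turned so that its mouth faces along the pointer rib towards the circuit board. Set it down rather than dropping it, and leave the scoop with the narrow pipe standing where it is.

Things in the scene. Friction and masses are not known exactly. Their poses are not given: they have to be found in the camera images.
- wide_scoop_center (a point): Loose grey fume scoop, 100 mm tall, upright: round foot (56 mm dia, 10 thick), round stem (36 mm dia) and a flared fan mouth on one side (24-50 mm up, 72 mm wide at its end 75 mm from the stem axis). Above 50 mm the stem is bare all round: grip there from above, best 80 mm up. 0.1-0.25 kg. Point: on the stem axis, 50 mm above the underside; z up, x from the stem out through the mouth.
- narrow_scoop_center (a point): The other scoop, to be left alone: same grey foot, stem and height (100 mm), but its mouth is a thin round pipe (18 mm dia) out to 75 mm from the stem axis. Point: on its stem axis, 50 mm above the underside; x points out along the pipe.
- socket (a point): Centre of the floor of the round socket, a grey dish (110 mm outer dia) fixed on the grey base plate of the repair station. Recess 72 mm dia, 12 mm deep; floor 8 mm, rim 20 mm above the bench. z up; x points along the black rib to the green circuit board, 105-235 mm from the socket's centre. Nothing on the station is higher than 26 mm.
- mark (a point): Outer end of the black pointer rib (50 mm long, 8 wide, top 26 mm above the bench) that runs radially from the socket's rim towards the circuit board. The point is on its top, 90 mm from the socket's centre. Same axes as the socket.
Mind the look-alikes: they are no part of the job. Leave any brown or orange look-alike of the part that bears wide_scoop_center alone.

How it is judged:
By the outcome, as a careful person would: the job done as asked, in the order asked, and still so for the second after the job is handed in, with the robot touching nothing.
It also fails if it takes over 35 s, if anything falls off the work surface, if the arm or the gripper's body presses on something with over 40 N, if the wrist force passes 120 N, or if a joint passes its speed limit or range.

## Working session

There is one attempt and no reset: what is moved stays moved. The work goes in short steps, Python scripts to look and compute and a tool call to move; the robot and the scene stay as the last step left them, time stands still between calls to the robot, and variables do not carry over. Pictures are saved under pics/ and viewed, and the job is handed in when it is done.

Besides the shell and the picture viewer there is one more tool, called after "Emit:" as a command line: name --argument value ..., lists and objects as JSON in quotes. play_rows: Moves the arm, as the interface text tells. Its arguments: {"type":"object","properties":{"commands":{"type":"array"},"grip":{"type":"number"},"newtons":{"type":"number"}},"required":["commands"]}

```bash
mkdir -p pics
cat > h.py <<'E'
import numpy as np, cv2, pickle
from rig import robot, cams, nets
def save(p,n): cv2.imwrite('pics/'+n+'.png', cv2.cvtColor(p['img'],cv2.COLOR_RGB2BGR))
E
python3 - <<'E'
from h import *
o=robot.get_obs(); print(o, robot.tcp_to_grasp)
for c in ['scene','top']:
    p=cams.camera(c); save(p,c+'0')
    print(c,{k:(v if k!='img' else 0) for k,v in p.items()})
    for n in ['wide_scoop_center','narrow_scoop_center','socket','mark']:
        for d in nets.outline_of(p,n): print(c,n,d['conf'],d['pixel'],d['region'].sum())
    pickle.dump(p,open(c+'0.pkl','wb'))
E
```

```text
{'time': 0.0, 'q': array([ 1.11054233e+00,  5.28468458e-01,  1.43388016e+00, -1.58162557e-05,
        1.18136389e+00, -1.78486771e-01]), 'joint_velocities': array([-9.66611611e-04, -1.04776736e-03, -3.57157939e-05, -3.24348916e-04,
       -4.05804123e-04,  1.59896834e-04]), 'joint_torque': array([ 2.79090364e-05, -4.40052581e+01, -1.76584715e+01,  6.33656234e-02,
        5.83838322e-02, -1.67370699e-04]), 'position': array([0.17342991, 0.59971377, 0.22157725]), 'tool_rot': array([ 1.40414968e-01,  9.90092174e-01, -1.00862883e-03, -3.25841967e-04]), 'ft_force': array([-0.12469187,  0.30901585,  0.36503333]), 'moment': array([ 0.02132678, -0.01190841, -0.03442547]), 'grip_width': 0.08702649387845557} 0.0187
scene {'img': 0, 'fx': 454.9326788048049, 'fy': 454.9326788048049, 'cx': 257.8157963469339, 'cy': 197.88329593434474, 'world_to_cam': array([[-0.65373886,  0.75670379, -0.00498766,  0.25277811],
       [-0.60711324, -0.52054591,  0.60037111,  0.28243874],
       [ 0.45170679,  0.395514  ,  0.79970598, -1.21314102],
       [ 0.        ,  0.        ,  0.        ,  1.        ]]), 'shot
[... 304 characters left out ...]
4337202994366, 'fy': 387.24337202994366, 'cx': 252.7688057416513, 'cy': 196.19075550006497, 'world_to_cam': array([[ 0.01629002, -0.99986599, -0.0016214 ,  0.06143384],
       [ 0.98704221,  0.01582215,  0.15967888, -0.49296902],
       [-0.15963183, -0.00420156,  0.98716768, -0.9023081 ],
       [ 0.        ,  0.        ,  0.        ,  1.        ]]), 'shot': 2}
top wide_scoop_center 0.96 [185.2, 289.0] 1065
top wide_scoop_center 0.86 [208.2, 226.1] 928
top wide_scoop_center 0.82 [157.2, 173.5] 967
top wide_scoop_center 0.65 [266.2, 266.6] 945
top narrow_scoop_center 0.76 [198.9, 126.3] 619
top socket 0.94 [330.5, 173.8] 5888
top mark 0.77 [332.1, 175.9] 5927
top mark 0.39 [199.1, 129.8] 613
```

```bash
python3 -c "
import cv2
for c in ['scene','top']:
    i=cv2.imread(f'pics/{c}0.png'); cv2.imwrite(f'pics/{c}0b.png',cv2.resize(i[:,:],(800,600),interpolation=cv2.INTER_CUBIC))
"
```

```text
(no output)
```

View pics/scene0b.png

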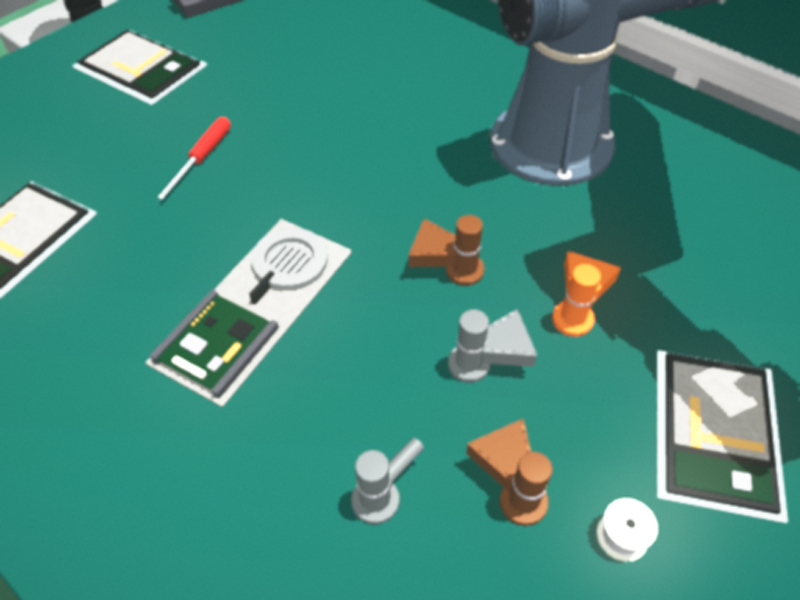

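View pics/top0b.png

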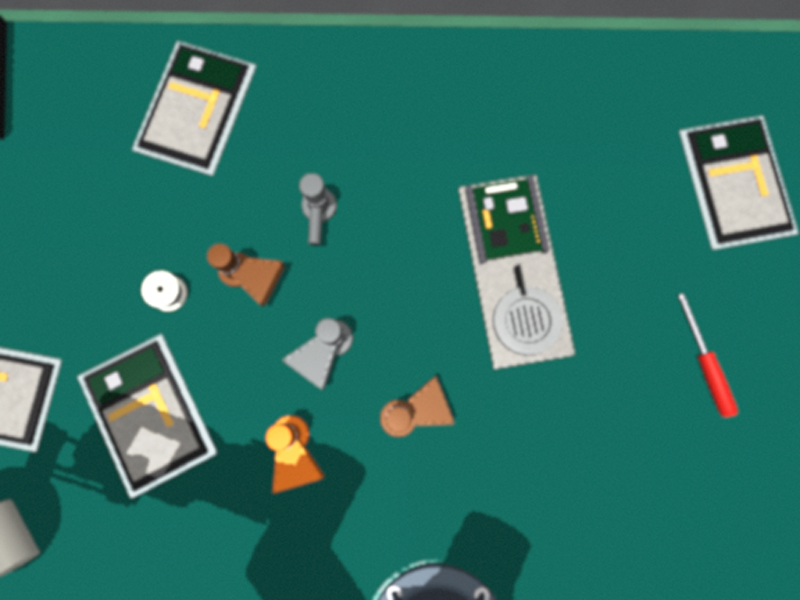

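The top view shows the grey wide scoop with its stem top at about (211,211), the socket at (335,205), and brown and orange look-alikes around them. The narrow pipe scoop is at about (200,120). I'll enlarge crops to measure.

```bash
python3 -c "
import cv2
a=cv2.imread('pics/top0.png');s=cv2.imread('pics/scene0.png')
c=lambda i,x,y,w,h,f:cv2.resize(i[y:y+h,x:x+w],None,fx=f,fy=f,interpolation=cv2.INTER_CUBIC)
cv2.imwrite('pics/c1.png',cv2.hconcat([c(a,170,190,66,75,6),c(a,290,160,66,75,6)]))
cv2.imwrite('pics/c2.png',cv2.hconcat([c(s,280,190,66,75,6),c(s,150,140,66,75,6)]))
"
```

```text
(no output)
```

View pics/c1.png

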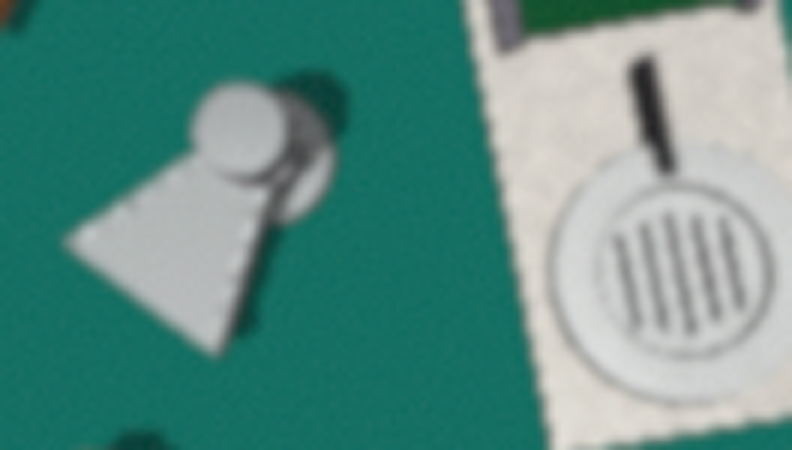

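View pics/c2.png

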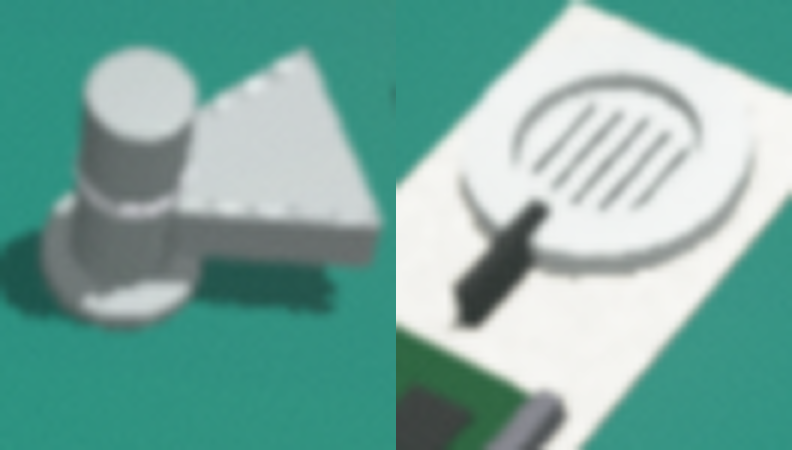

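```bash
cat >> h.py <<'E'
def onz(p,uv,z):
    W=p['world_to_cam'];R=W[:3,:3];t=W[:3,3]
    d=R.T@np.array([(uv[0]-p['cx'])/p['fx'],-(uv[1]-p['cy'])/p['fy'],-1]);c=-R.T@t
    return c+d*(z-c[2])/d[2]
E
python3 - <<'E'
from h import *
T=pickle.load(open('top0.pkl','rb'));S=pickle.load(open('scene0.pkl','rb'))
def f(u,v,x,y): return ((u+.5)/6-.5+x,(v+.5)/6-.5+y)
for n,z,a,b in [('stem',.1,f(239,132,170,190),f(140,93,280,190)),('m1',.05,f(65,241,170,190),f(308,50,280,190)),('m2',.05,f(218,357,170,190),f(380,222,280,190)),('sock',.02,f(288,270,290,160),f(211,150,150,140)),('rib',.026,f(245,60,290,160),f(72,295,150,140))]:
    print(n,onz(T,a,z).round(4),onz(S,b,z).round(4))
# pcb/base direction via net-independent: rib
o=robot.get_obs();print(o['time'])
E
```

```text
stem [0.4453 0.1665 0.1   ] [0.4453 0.1649 0.1   ]
m1 [0.4068 0.2397 0.05  ] [0.3619 0.1783 0.05  ]
m2 [0.3624 0.1776 0.05  ] [0.4044 0.2373 0.05  ]
sock [ 0.4774 -0.1407  0.02  ] [ 0.4796 -0.1394  0.02  ]
rib [ 0.5645 -0.1232  0.026 ] [ 0.5635 -0.1227  0.026 ]
0.5
```

Emit:
play_rows --commands '[{"x": -36,"y": -32},{"x": -36,"y": -32},{"x": -36,"y": -32},{"x": -36,"y": -32},{"x": -36,"y": -32},{"x": -36,"y": -32},{"x": -36,"y": -32},{"x": -36,"y": -32}]' --grip 1 --newtons 35

```text
invalid input
```

```bash
cat >> h.py <<'E'
from scipy.spatial.transform import Rotation as Ro
def to(x,y,z,yaw=None):
    o=robot.get_obs();R=Ro.from_quat(o['tool_rot']).as_matrix()
    d=R.T@(np.array([x,y,z])-o['position'])
    print('t',o['time'],'pos',o['position'].round(4),'yawY',np.degrees(np.arctan2(R[1,1],R[0,1])).round(2),'tilt',R[:,2].round(3),'q6',o['q'][5].round(3),'w',o['grip_width'],'F',o['ft_force'].round(1)); print('shift mm',(d*1000).round(1))
E
python3 - <<'E'
from h import *
to(.4453,.1657,.16)
T=pickle.load(open('top0.pkl','rb'))
f=lambda u,v,x,y:((u+.5)/6-.5+x,(v+.5)/6-.5+y)
for a in [(69,0),(152,450)]: print(onz(T,f(*a,290,160),.008))
E
```

```text
t 0.5 pos [0.1737 0.6003 0.2225] yawY 73.86 tilt [-0. -0. -1.] q6 -0.179 w 0.08709571163305528 F [-0.4  0.1 -0.3]
shift mm [-381.7 -341.9   62.5]
[ 0.59370239 -0.05230319  0.008     ]
[ 0.40325386 -0.08583676  0.008     ]
```

Emit:
play_rows --commands '[{"x": -36,"y": -32,"z": 0,"spin": 0},{"x": -36,"y": -32,"z": 0,"spin": 0},{"x": -36,"y": -32,"z": 0,"spin": 0},{"x": -36,"y": -32,"z": 0,"spin": 0},{"x": -36,"y": -32,"z": 0,"spin": 0},{"x": -36,"y": -32,"z": 0,"spin": 0},{"x": -36,"y": -32,"z": 0,"spin": 0},{"x": -36,"y": -32,"z": 0,"spin": 0}]' --grip 1 --newtons 35

```text
time: 1.3
position: [0.3854, 0.2714, 0.2228]
tool_rot: [0.134, 0.991, 0.005, 0.003]
ft_force: [1.1, 0.5, 0.4]
grip_width: 0.0868
```

Run:
```python
from h import *
to(.4453,.1657,.16)
```

```text
t 1.3 pos [0.3854 0.2714 0.2228] yawY 74.63 tilt [ 0.007  0.009 -1.   ] q6 -0.934 w 0.08676692185301067 F [1.1 0.5 0.4]
shift mm [-85.5 -86.7  62.3]
```

Emit:
play_rows --commands '[{"x": -30,"y": -30,"z": 0,"spin": 0},{"x": -30,"y": -30,"z": 10,"spin": 0},{"x": -22,"y": -24,"z": 20,"spin": 0},{"x": 0,"y": 0,"z": 20,"spin": 0},{"x": 0,"y": 0,"z": 0,"spin": 0}]'

```text
time: 1.8
position: [0.4519, 0.1592, 0.1738]
tool_rot: [0.139, 0.99, 0.006, 0.009]
ft_force: [-0.8, -0.1, -0.3]
grip_width: 0.0869
```

Run:
```python
from h import *
o=robot.get_obs(); to(.4453,.1657,.12)
p=cams.camera('wrist'); save(p,'w1'); pickle.dump((p,o),open('w1.pkl','wb'))
print({k:(v if k!='img' else 0) for k,v in p.items()})
```

```text
t 1.8 pos [0.4519 0.1592 0.1738] yawY 74.07 tilt [ 0.018  0.009 -1.   ] q6 -1.199 w 0.0869283175371269 F [-0.8 -0.1 -0.3]
shift mm [ 9.   3.7 53.7]
{'img': 0, 'fx': 309.08110430948875, 'fy': 309.08110430948875, 'cx': 253.71025423198336, 'cy': 187.4940383752909, 'mount': array([[-5.70202230e-04,  9.70661763e-01,  2.40448366e-01,
         6.52885734e-02],
       [ 9.99999645e-01,  7.02711553e-04, -4.65352332e-04,
         1.38100545e-04],
       [-6.20665559e-04,  2.40448015e-01, -9.70661819e-01,
        -1.61950581e-01],
       [ 0.00000000e+00,  0.00000000e+00,  0.00000000e+00,
         1.00000000e+00]]), 'shot': 3}
```

View pics/w1.png

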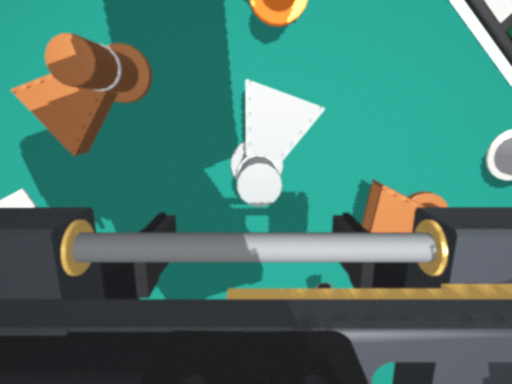

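The wrist view shows the grey scoop with its stem top at about (259,181) and mouth corners at (248,80) and (324,107). Nothing is between the jaws. I'll use it to cross-check the position.

```bash
cat >> h.py <<'E'
def wz(p,o,uv,z):
    M=p['mount'];R=Ro.from_quat(o['tool_rot']).as_matrix()
    d=np.array([(uv[0]-p['cx'])/p['fx'],-(uv[1]-p['cy'])/p['fy'],-1])
    d=R@M[:3,:3]@d; c=R@M[:3,3]+o['position']
    return c+d*(z-c[2])/d[2]
E
python3 - <<'E'
from h import *
p,o=pickle.load(open('w1.pkl','rb'))
for uv,z in [((259,181),.1),((248,80),.05),((324,107),.05)]: print(wz(p,o,uv,z).round(4))
to(.4453,.1657,.12)
E
```

```text
[0.4428 0.1674 0.1   ]
[0.3649 0.1809 0.05  ]
[0.4055 0.2399 0.05  ]
t 1.85 pos [0.453  0.1595 0.1749] yawY 74.13 tilt [ 0.021  0.009 -1.   ] q6 -1.199 w 0.08697679874299397 F [ 0.8 -0.2  0.8]
shift mm [10.1  3.  54.8]
```

Emit:
play_rows --commands '[{"x": 5,"y": 2,"z": 15,"spin": 0},{"x": 5,"y": 1,"z": 15,"spin": 0},{"x": 0,"y": 0,"z": 15,"spin": 0},{"x": 0,"y": 0,"z": 0,"spin": 0}]'

```text
time: 2.25
position: [0.4476, 0.1687, 0.1332]
tool_rot: [0.136, 0.991, 0.007, 0.014]
ft_force: [0.7, 0.1, -0.5]
grip_width: 0.0869
```

Run:
```python
from h import *
to(.4445,.1663,.0615)
```

```text
t 2.25 pos [0.4476 0.1687 0.1332] yawY 74.38 tilt [ 0.03   0.011 -0.999] q6 -1.184 w 0.08689423661664279 F [ 0.7  0.1 -0.5]
shift mm [ 4.2 -4.4 71.5]
```

Run:
```python
from h import *
for i in range(3):
    o=robot.get_obs();q=o['q']; print(q.round(4), q[1]+q[2]+q[4]-np.pi, o['joint_velocities'].round(3),o['tool_rot'].round(4),o['position'].round(4))
```

```text
[ 0.1217  0.4669  1.9055  0.0101  0.7377 -1.1836] -0.031452262466138414 [ 0.02  -0.044 -0.021  0.002  0.024  0.002] [0.136  0.9906 0.0073 0.0143] [0.4476 0.1687 0.1332]
[ 0.1217  0.4669  1.9055  0.0101  0.7377 -1.1836] -0.031452262466138414 [ 0.02  -0.044 -0.021  0.002  0.024  0.002] [0.136  0.9906 0.0073 0.0143] [0.4476 0.1687 0.1332]
[ 0.1217  0.4669  1.9055  0.0101  0.7377 -1.1836] -0.031452262466138414 [ 0.02  -0.044 -0.021  0.002  0.024  0.002] [0.136  0.9906 0.0073 0.0143] [0.4476 0.1687 0.1332]
```

Emit:
play_rows --commands '[{"x": 2,"y": -2,"z": 5,"spin": 0},{"x": 0,"y": 0,"z": 0,"spin": 0},{"x": 0,"y": 0,"z": 0,"spin": 0}]'

```text
time: 2.55
position: [0.4464, 0.1689, 0.1305]
tool_rot: [0.134, 0.991, 0.008, 0.017]
ft_force: [-1.1, -1.0, 1.1]
grip_width: 0.0871
```

Run:
```python
from h import *
to(.4445,.1663,.0615)
for i in range(1):
    o=robot.get_obs();q=o['q']; print(q.round(4), q[1]+q[2]+q[4]-np.pi, o['joint_velocities'].round(3),o['tool_rot'].round(4),o['position'].round(4))
```

```text
t 2.55 pos [0.4464 0.1689 0.1305] yawY 74.56 tilt [ 0.035  0.011 -0.999] q6 -1.186 w 0.08710679716430024 F [-1.1 -1.   1.1]
shift mm [ 3.3 -4.4 68.9]
[ 0.1225  0.4694  1.9138  0.0106  0.722  -1.1863] -0.03645100533976109 [ 0.005 -0.009  0.003 -0.001  0.01  -0.   ] [0.1345 0.9907 0.008  0.0167] [0.4464 0.1689 0.1305]
```

Emit:
play_rows --commands '[{"x": 0,"y": 0,"z": 0,"spin": 0},{"x": 0,"y": 0,"z": 0,"spin": 0},{"x": 0,"y": 0,"z": 0,"spin": 0}]'

```text
time: 2.85
position: [0.4473, 0.1691, 0.1319]
tool_rot: [0.134, 0.991, 0.008, 0.018]
ft_force: [1.2, 0.2, 0.4]
grip_width: 0.0872
```

```bash
cat >> h.py <<'E'
def st(*a):
    to(*a); q=robot.get_obs()['q']; print('q',q.round(4),'sum',(q[1]+q[2]+q[4]-np.pi).round(4))
E
python3 - <<'E'
from h import *
st(.4445,.1663,.0615)
E
```

```text
t 2.85 pos [0.4473 0.1691 0.1319] yawY 74.57 tilt [ 0.038  0.012 -0.999] q6 -1.186 w 0.08719353719636551 F [1.2 0.2 0.4]
shift mm [ 4.3 -4.9 70.2]
q [ 0.1226  0.4669  1.9126  0.0105  0.7228 -1.1863] sum -0.0393
```

Emit:
play_rows --commands '[{"x": 0,"y": 0,"z": -50,"spin": 0}]'

```text
time: 2.95
position: [0.4414, 0.1677, 0.1761]
tool_rot: [0.135, 0.991, 0.006, 0.01]
ft_force: [0.9, 0.3, 0.7]
grip_width: 0.0868
```

Run:
```python
from h import *
st(.4445,.1663,.0615)
```

```text
t 2.95 pos [0.4414 0.1677 0.1761] yawY 74.52 tilt [ 0.022  0.01  -1.   ] q6 -1.185 w 0.08679336223666448 F [0.9 0.3 0.7]
shift mm [ -1.3  -2.3 114.6]
q [ 0.1212  0.3869  1.8736  0.0092  0.8582 -1.1853] sum -0.0229
```

Emit:
play_rows --commands '[{"x": 0,"y": 0,"z": 0,"spin": 0}]'

```text
time: 3.05
position: [0.4453, 0.1683, 0.1803]
tool_rot: [0.135, 0.991, 0.008, 0.015]
ft_force: [0.5, 0.2, 0.1]
grip_width: 0.087
```

Run:
```python
from h import *
st(.4445,.1663,.0615)
```

```text
t 3.05 pos [0.4453 0.1683 0.1803] yawY 74.54 tilt [ 0.032  0.011 -0.999] q6 -1.185 w 0.08696448297655181 F [0.5 0.2 0.1]
shift mm [  3.6  -4.4 118.6]
q [ 0.1213  0.3809  1.8677  0.0093  0.8597 -1.1852] sum -0.0333
```

Emit:
play_rows --commands '[{"x": 4,"y": -4,"z": 40,"spin": 0},{"x": 0,"y": 0,"z": 30,"spin": 0}]'

```text
time: 3.25
position: [0.448, 0.1669, 0.1136]
tool_rot: [0.135, 0.991, 0.01, 0.023]
ft_force: [1.0, 0.4, 0.2]
grip_width: 0.087
```

Run:
```python
from h import *
st(.4445,.1663,.0615)
```

```text
t 3.25 pos [0.448  0.1669 0.1136] yawY 74.57 tilt [ 0.048  0.013 -0.999] q6 -1.192 w 0.0869714437861965 F [1.  0.4 0.2]
shift mm [ 5.5 -2.8 51.9]
q [ 0.1176  0.4991  1.9346  0.0116  0.6586 -1.1923] sum -0.0493
```

Emit:
play_rows --commands '[{"x": 5,"y": -2,"z": 22,"spin": 0},{"x": 2,"y": 0,"z": 20,"spin": 0}]'

```text
time: 3.45
position: [0.4434, 0.1671, 0.0694]
tool_rot: [0.135, 0.991, 0.01, 0.024]
ft_force: [-0.2, -0.2, 0.3]
grip_width: 0.087
```

Run:
```python
from h import *
st(.4445,.1663,.0615)
```

```text
t 3.45 pos [0.4434 0.1671 0.0694] yawY 74.53 tilt [ 0.05   0.013 -0.999] q6 -1.192 w 0.08699011717329944 F [-0.2 -0.2  0.3]
shift mm [-0.9 -0.7  8. ]
q [ 0.1194  0.5849  1.975   0.0137  0.5306 -1.1924] sum -0.0511
```

Nearly in position; I'll settle and view before closing.

Emit:
play_rows --commands '[{"x": 0,"y": 0,"z": 5,"spin": 0}]'

```text
time: 3.55
position: [0.4423, 0.167, 0.0627]
tool_rot: [0.135, 0.991, 0.009, 0.022]
ft_force: [-0.6, 0.1, -0.0]
grip_width: 0.0869
```

Run:
```python
from h import *
st(.4445,.1663,.0615)
a=cams.camera('wrist');b=cams.camera('scene')
i=np.hstack([cv2.resize(a['img'],(400,300)),cv2.resize(b['img'][120:312,180:436],(400,300))]);save({'img':i},'g1')
```

```text
t 3.55 pos [0.4423 0.167  0.0627] yawY 74.51 tilt [ 0.046  0.013 -0.999] q6 -1.193 w 0.08687346940811479 F [-0.6  0.1 -0. ]
shift mm [-2.2 -0.1  1.2]
q [ 0.1194  0.5991  1.9784  0.0141  0.5166 -1.1927] sum -0.0475
```

View pics/g1.png

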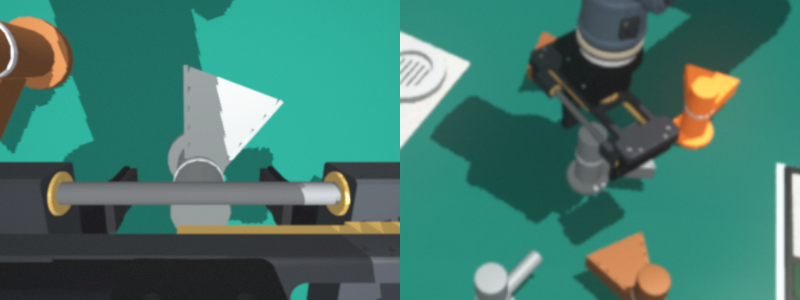

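The stem lies between the open fingers, above the mouth. Closing.

Emit:
play_rows --commands '[{"x": -2,"y": 0,"z": 0,"spin": 0},{"x": 0,"y": 0,"z": 0,"spin": 0},{"x": 0,"y": 0,"z": 0,"spin": 0},{"x": 0,"y": 0,"z": 0,"spin": 0},{"x": 0,"y": 0,"z": 0,"spin": 0}]' --grip 0 --newtons 35

```text
time: 4.15
position: [0.4484, 0.1668, 0.0675]
tool_rot: [0.135, 0.99, 0.011, 0.027]
ft_force: [0.5, -0.2, -0.1]
grip_width: 0.0553
```

Run:
```python
from h import *
st(.4445,.1663,.0615)
```

```text
t 4.15 pos [0.4484 0.1668 0.0675] yawY 74.53 tilt [ 0.056  0.014 -0.998] q6 -1.195 w 0.05526715949859775 F [ 0.5 -0.2 -0.1]
shift mm [ 3.9 -1.7  5.7]
q [ 0.1174  0.591   1.9695  0.014   0.5235 -1.1946] sum -0.0576
```

Emit:
play_rows --commands '[{"x": 2,"y": 0,"z": 4,"spin": 0},{"x": 2,"y": 0,"z": 3,"spin": 0},{"x": 1,"y": 0,"z": 1,"spin": 0},{"x": 0,"y": 0,"z": 1,"spin": 0}]'

```text
time: 4.55
position: [0.4452, 0.1679, 0.06]
tool_rot: [0.134, 0.991, 0.01, 0.029]
ft_force: [-2.6, -0.8, 20.9]
grip_width: 0.0355
```

Run:
```python
from h import *
st(.4445,.1663,.0615)
```

```text
t 4.55 pos [0.4452 0.1679 0.06  ] yawY 74.66 tilt [ 0.061  0.013 -0.998] q6 -1.19 w 0.0355323171326809 F [-2.6 -0.8 20.9]
shift mm [ 0.2 -1.7 -1.6]
q [ 0.1218  0.6047  1.9827  0.0111  0.4924 -1.1902] sum -0.0618
```

Gripped (35.5 mm against a 36 mm stem). Lifting.

Emit:
play_rows --commands '[{"x": 0,"y": 0,"z": -20,"spin": 0},{"x": 0,"y": 0,"z": -40,"spin": 0},{"x": 0,"y": 0,"z": -45,"spin": 0},{"x": 0,"y": 0,"z": -20,"spin": 0}]'

```text
time: 4.95
position: [0.4336, 0.1658, 0.1841]
tool_rot: [0.134, 0.991, 0.009, 0.023]
ft_force: [1.2, 0.4, -1.7]
grip_width: 0.0353
```

Run:
```python
from h import *
st(.4785,-.14,.19)
a=cams.camera('wrist');b=cams.camera('scene')
i=np.hstack([cv2.resize(a['img'],(400,300)),cv2.resize(b['img'][120:312,180:436],(400,300))]);save({'img':i},'g2')
```

```text
t 4.95 pos [0.4336 0.1658 0.1841] yawY 74.63 tilt [ 0.047  0.011 -0.999] q6 -1.187 w 0.03534249359243617 F [ 1.2  0.4 -1.7]
shift mm [-124.7 -282.8   -7.1]
q [ 0.1202  0.3553  1.9007  0.0071  0.8371 -1.1865] sum -0.0484
```

View pics/g2.png

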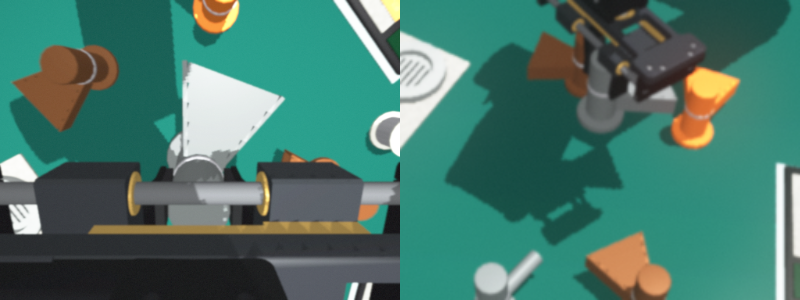

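Run:
```python
import numpy as np
d=np.array([5.6,-38.])
for k in range(8):
    y=np.radians(74.6-8.2*k); print(k, round(d@[np.cos(y+np.pi/2),np.sin(y+np.pi/2)]), round(d@[np.cos(y),np.sin(y)]))
```

```text
0 -15 -35
1 -20 -33
2 -25 -29
3 -29 -26
4 -32 -21
5 -35 -16
6 -37 -11
7 -38 -6
```

Emit:
play_rows --commands '[{"x": -15,"y": -35,"z": 0,"spin": 0.15},{"x": -20,"y": -33,"z": 0,"spin": 0.15},{"x": -25,"y": -29,"z": 0,"spin": 0.15},{"x": -29,"y": -26,"z": 0,"spin": 0.15}]'

```text
time: 5.45
position: [0.4505, 0.0141, 0.1781]
tool_rot: [0.422, 0.906, 0.016, 0.016]
ft_force: [0.5, 0.3, -1.0]
grip_width: 0.0357
```

Run:
```python
from h import *
st(.4785,-.14,.19)
```

```text
t 5.45 pos [0.4505 0.0141 0.1781] yawY 40.04 tilt [ 0.043  0.014 -0.999] q6 -0.955 w 0.0357329633813843 F [ 0.5  0.3 -1. ]
shift mm [-136.3  -77.1  -12.9]
q [-0.2342  0.3514  1.9347  0.0327  0.8177 -0.9547] sum -0.0378
```

Emit:
play_rows --commands '[{"x": -32,"y": -20,"z": -3,"spin": 0.15},{"x": -35,"y": -15,"z": -3,"spin": 0.15},{"x": -36,"y": -9,"z": -2,"spin": 0.15},{"x": -26,"y": -2,"z": -2,"spin": 0.15}]'

```text
time: 5.85
position: [0.4662, -0.1287, 0.1786]
tool_rot: [0.672, 0.74, 0.017, 0.004]
ft_force: [0.3, 0.9, -0.9]
grip_width: 0.035
```

Run:
```python
from h import *
st(.4785,-.14,.19)
```

```text
t 5.85 pos [ 0.4662 -0.1287  0.1786] yawY 5.5 tilt [ 0.029  0.02  -0.999] q6 -0.644 w 0.03497670201334016 F [ 0.3  0.9 -0.9]
shift mm [-12.3  11.5 -11.2]
q [-0.5217  0.3969  1.8436  0.0412  0.8859 -0.6438] sum -0.0152
```

Emit:
play_rows --commands '[{"x": -6,"y": 6,"z": 0,"spin": 0.15},{"x": 0,"y": 6,"z": 0,"spin": 0.15},{"x": 0,"y": 0,"z": 0,"spin": 0.15},{"x": 0,"y": 0,"z": 0,"spin": 0.15},{"x": 0,"y": 0,"z": 0,"spin": 0.15},{"x": 0,"y": 0,"z": 0,"spin": 0.15},{"x": 0,"y": 0,"z": 0,"spin": 0.15}]'

```text
time: 6.55
position: [0.4727, -0.1369, 0.1633]
tool_rot: [0.952, 0.305, 0.009, -0.013]
ft_force: [0.2, -0.0, -0.9]
grip_width: 0.0354
```

Run:
```python
from h import *
o=robot.get_obs();st(.4785,-.14,.15)
a=cams.camera('wrist');b=cams.camera('scene');c=cams.camera('top')
pickle.dump((a,o),open('w3.pkl','wb'));pickle.dump(b,open('s3.pkl','wb'));pickle.dump(c,open('t3.pkl','wb'))
save({'img':cv2.resize(a['img'],(768,576))},'w3')
i=np.hstack([cv2.resize(c['img'][80:272,220:476],(400,300)),cv2.resize(b['img'][80:272,60:316],(400,300))]);save({'img':i},'g3')
```

```text
t 6.55 pos [ 0.4727 -0.1369  0.1633] yawY -54.5 tilt [ 0.009  0.031 -0.999] q6 0.397 w 0.035363094028815205 F [ 0.2 -0.  -0.9]
shift mm [ 2.6  6.2 13.2]
q [-0.529   0.4401  1.8218  0.0397  0.8881  0.3973] sum 0.0084
```

View pics/g3.png

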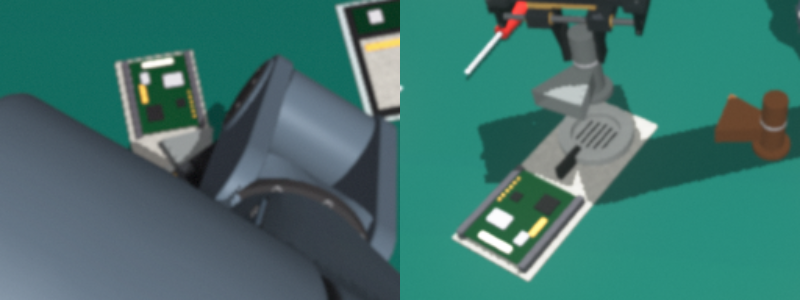

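View pics/w3.png

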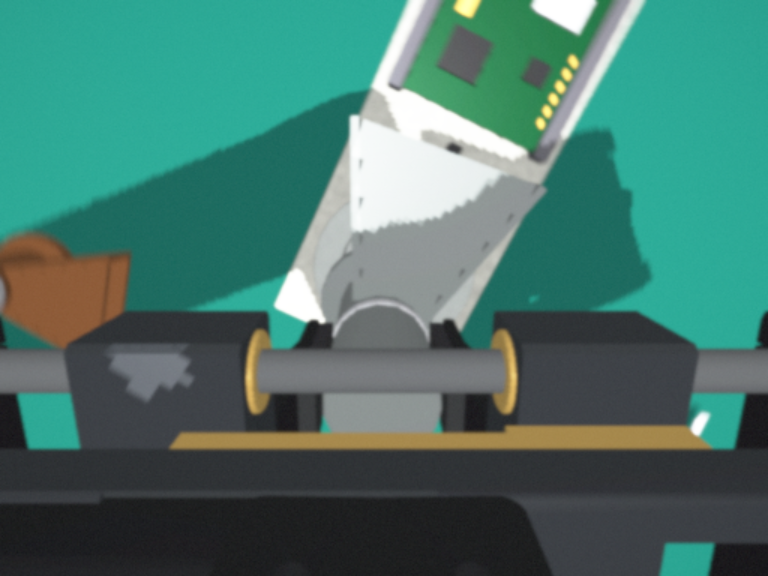

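```bash
python3 - <<'E'
from h import *
p,o=pickle.load(open('w3.pkl','rb'))
f=lambda u,v:((u+.5)/1.5-.5,(v+.5)/1.5-.5)
ang=lambda a,b:np.degrees(np.arctan2(*(b-a)[1::-1])).round(2)
zt=o['position'][2]-.0105
a=wz(p,o,f(352,115),zt);b=wz(p,o,f(545,188),zt)
m=(a+b)/2;print('corners',a,b,np.linalg.norm(a-b),'perp yaw',ang(b,a)-90, ang(a,b)+90)
R=Ro.from_quat(o['tool_rot']).as_matrix();g=o['position']-R[:,2]*.0187
print('stem~',g,'mouth yaw',ang(g,m),np.linalg.norm((m-g)[:2]))
for e in [((275,305),(413,0)),((463,330),(645,0))]:
    A,B=[wz(p,o,f(*x),.006) for x in e];print('plate',A.round(4),B.round(4),ang(A,B))
A,B=[wz(p,o,f(*x),.02) for x in ((388,88),(540,160))];print('board edge',ang(A,B)+90)
print('rib end',wz(p,o,f(455,149),.026))
E
python3 - <<'E'
import cv2
i=cv2.imread('pics/top0.png');cv2.imwrite('pics/c4.png',cv2.resize(i[100:245,285:375],None,fx=4.1,fy=4.1,interpolation=cv2.INTER_CUBIC))
E
```

```text
corners [ 0.53455522 -0.07966301  0.15278184] [ 0.55457295 -0.15170532  0.15278184] 0.07477167277400794 perp yaw 15.530000000000001 15.530000000000001
stem~ [ 0.47252803 -0.13744724  0.18197237] mouth yaw 16.81 0.07525174067167936
plate [ 0.4043 -0.0879  0.006 ] [ 0.6212 -0.0516  0.006 ] 9.49
plate [ 0.4684 -0.2087  0.006 ] [ 0.7036 -0.1689  0.006 ] 9.61
board edge 11.370000000000005
rib end [ 0.56260847 -0.12592365  0.026     ]
```

View pics/c4.png

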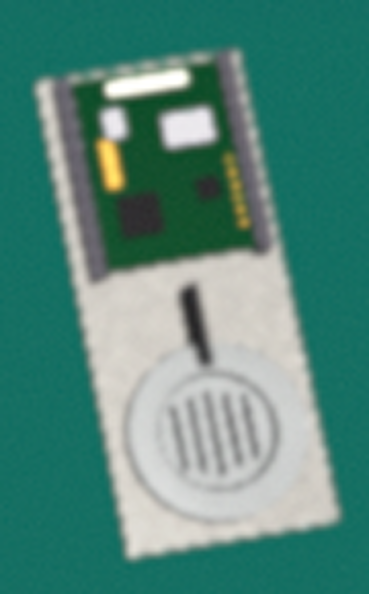

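Run:
```python
from h import *
T=pickle.load(open('top0.pkl','rb'))
f=lambda u,v:((u+.5)/4.1-.5+285,(v+.5)/4.1-.5+100)
ang=lambda a,b:np.degrees(np.arctan2(*(b-a)[1::-1])).round(2)
P=[onz(T,f(*x),.006) for x in ((128,557),(40,82),(338,520),(240,50))]
print(ang(P[0],P[1]),ang(P[2],P[3]),ang(P[2],P[0])-90,ang(P[3],P[1])-90, [p.round(4) for p in P])
# scene plate corners for check via hough skipped; socket centre via plate midline
print(((P[0]+P[2])/2),((P[1]+P[3])/2), [np.linalg.norm(P[0]-P[1]),np.linalg.norm(P[0]-P[2])])
s=onz(T,((288.5)/6-.5+290,(270.5)/6-.5+160),.02);print(s)
```

```text
10.01 10.09 10.849999999999994 10.379999999999995 [array([ 0.4012, -0.0884,  0.006 ]), array([ 0.701 , -0.0355,  0.006 ]), array([ 0.4257, -0.216 ,  0.006 ]), array([ 0.7243, -0.1629,  0.006 ])]
[ 0.41343617 -0.15222103  0.006     ] [ 0.7126582  -0.09917308  0.006     ] [np.float64(0.30441737553803766), np.float64(0.12991730852410555)]
[ 0.47742161 -0.14070317  0.02      ]
```

Emit:
play_rows --commands '[{"x": 2,"y": 3,"z": 15,"spin": 0.08},{"x": 2,"y": 3,"z": 20,"spin": 0.02},{"x": 0,"y": 2,"z": 15,"spin": 0}]'

```text
time: 7.0
position: [0.4819, -0.1402, 0.112]
tool_rot: [0.964, 0.264, 0.009, -0.012]
ft_force: [0.3, 0.4, -0.7]
grip_width: 0.0352
```

Run:
```python
from h import *
o=robot.get_obs();st(.478,-.1405,.068)
R=Ro.from_quat(o['tool_rot']).as_matrix();g=o['position']-R[:,2]*.0187;print('grasp',g)
a=cams.camera('wrist');b=cams.camera('scene')
pickle.dump((a,o),open('w4.pkl','wb'));pickle.dump(b,open('s4.pkl','wb'))
i=np.hstack([cv2.resize(a['img'],(400,300)),cv2.resize(b['img'][100:220,110:270],(400,300),interpolation=2)]);save({'img':i},'g4')
```

```text
t 7.0 pos [ 0.4819 -0.1402  0.112 ] yawY -59.32 tilt [ 0.011  0.029 -1.   ] q6 0.478 w 0.03524581720639051 F [ 0.3  0.4 -0.7]
shift mm [-4.6 -0.9 44. ]
q [-0.5254  0.5369  1.8425  0.0443  0.7673  0.4783] sum 0.0051
grasp [ 0.48172578 -0.14076403  0.13071663]
```

View pics/g4.png

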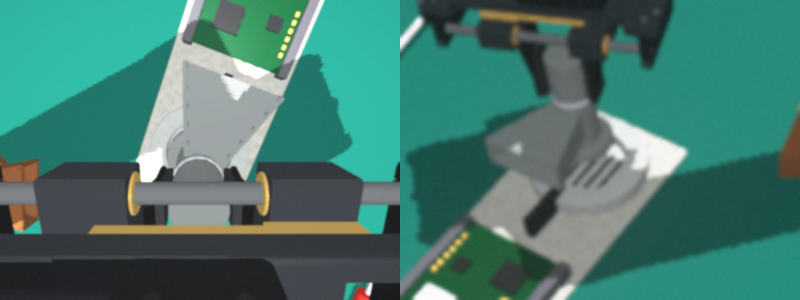

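```bash
cat > ov.py <<'E'
from h import *
def proj(p,X):
    W=p['world_to_cam'];c=(W[:3,:3]@X.T).T+W[:3,3]
    return np.c_[p['cx']-p['fx']*c[:,0]/c[:,2], p['cy']+p['fy']*c[:,1]/c[:,2]]
def model(g,h,R):   # grasp pt g at height h above underside
    t=np.linspace(0,2*np.pi,60);C=lambda r,z:np.c_[r*np.cos(t),r*np.sin(t),0*t+z]
    m=[C(.028,0),C(.028,.01),C(.018,.1)]
    for z in(.024,.05): m.append(np.array([[.075,-.036,z],[.075,.036,z],[.018,.005,z],[.018,-.005,z],[.075,-.036,z]]))
    return [(R@(q-[0,0,h]).T).T+g for q in m]
def draw(p,m,box,fn,cols,sc):
    x,y,w,h=box
    im=cv2.cvtColor(cv2.resize(p['img'][y:y+h,x:x+w],None,fx=sc,fy=sc,interpolation=2),cv2.COLOR_RGB2BGR)
    for mm,c in zip(m,cols):
        for q in mm: cv2.polylines(im,[np.round(((proj(p,q)-[x,y])+.5)*sc-.5).astype(int)],False,c,1)
    cv2.imwrite('pics/'+fn+'.png',im)
E
python3 - <<'E'
from ov import *
p=pickle.load(open('s4.pkl','rb'));g=np.array([.4817,-.1408,.1307])
y=Ro.from_euler('z',11,degrees=True).as_matrix()
# tilted: down axis (-.05,.016,-1)
tl=Ro.from_rotvec(np.cross([0,0,-1],[-.05,.016,-1])).as_matrix()
draw(p,[model(g,.0787,y),model(g,.0787,tl@y)],(110,90,140,110),'o4',[(0,0,255),(0,255,255)],5.5)
a,o=pickle.load(open('w4.pkl','rb'));save({'img':cv2.resize(a['img'][60:260,100:400],None,fx=2.6,fy=2.6,interpolation=2)},'w4')
E
```

```text
(no output)
```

View pics/o4.png

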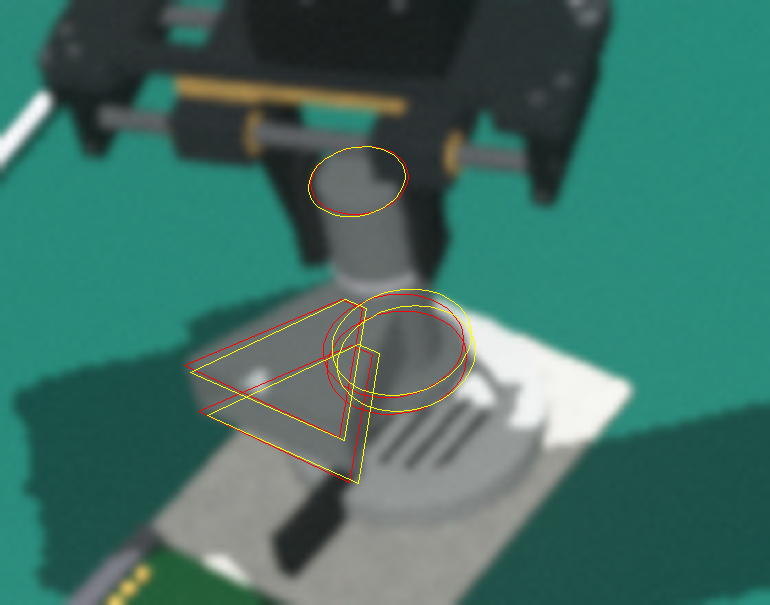

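View pics/w4.png

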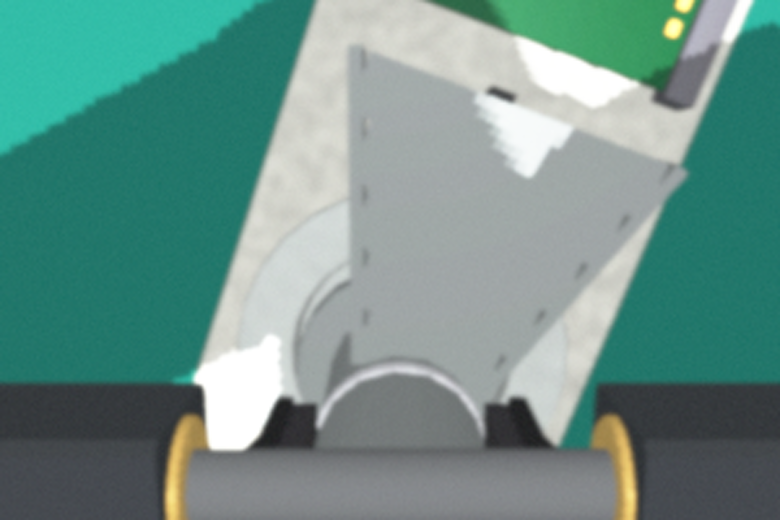

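Run:
```python
from h import *
p,o=pickle.load(open('w4.pkl','rb'))
f=lambda u,v:((u+.5)/2.6-.5+100,(v+.5)/2.6-.5+60)
ang=lambda a,b:np.degrees(np.arctan2(*(b-a)[1::-1])).round(2)
zt=o['position'][2]-.0105
a=wz(p,o,f(350,48),zt);b=wz(p,o,f(686,170),zt);m=(a+b)/2
R=Ro.from_quat(o['tool_rot']).as_matrix();g=o['position']-R[:,2]*.0187
print(ang(b,a)-90,ang(g,m),np.linalg.norm((a-b)))
A,B=wz(p,o,f(205,370),.006),wz(p,o,f(318,0),.006);print('plate',ang(A,B))
A,B=wz(p,o,f(580,400),.006),wz(p,o,f(752,0),.006);print('plate',ang(A,B))
```

```text
11.430000000000007 11.84 0.07477553762811286
plate 11.42
plate 10.77
```

Emit:
play_rows --commands '[{"x": 0,"y": -1,"z": 15,"spin": 0.02},{"x": 0,"y": 0,"z": 12,"spin": 0}]'

```text
time: 7.3
position: [0.4812, -0.1384, 0.0846]
tool_rot: [0.967, 0.256, 0.009, -0.013]
ft_force: [0.1, 0.7, -1.4]
grip_width: 0.0357
```

Run:
```python
from h import *
o=robot.get_obs();st(.4815,-.142,.068)
b=cams.camera('scene')
pickle.dump(b,open('s5.pkl','wb'))
from ov import *
R=Ro.from_quat(o['tool_rot']).as_matrix();g=o['position']-R[:,2]*.0187;print(g)
y=Ro.from_euler('z',10.3,degrees=True).as_matrix()
tl=Ro.from_rotvec(np.cross([0,0,-1],[R[0,2]-.061,R[1,2]-.013,-1])).as_matrix()
I=np.eye(3);t=np.linspace(0,7,60)
sock=[np.c_[.478+r*np.cos(t),-.1405+r*np.sin(t),.02+0*t] for r in(.036,.055)]
draw(b,[model(g,.0787,y),model(g,.0787,tl@y),sock],(110,90,140,110),'o5',[(0,0,255),(0,255,255),(255,0,0)],5.5)
```

```text
t 7.3 pos [ 0.4812 -0.1384  0.0846] yawY -60.3 tilt [ 0.01  0.03 -1.  ] q6 0.493 w 0.03571258349345862 F [ 0.1  0.7 -1.4]
shift mm [-2.   3.6 16.4]
q [-0.5228  0.5863  1.8616  0.0477  0.7007  0.4934] sum 0.007
[ 0.48106597 -0.13895435  0.10325178]
```

View pics/o5.png

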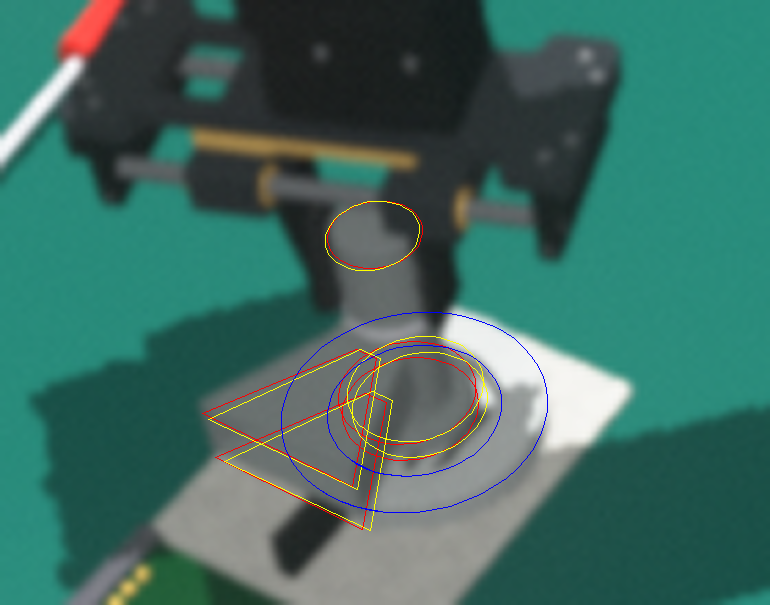

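Emit:
play_rows --commands '[{"x": -1,"y": 2,"z": 5,"spin": 0},{"x": 0,"y": 1,"z": 6,"spin": 0}]'

```text
time: 7.55
position: [0.4819, -0.1412, 0.0726]
tool_rot: [0.966, 0.257, 0.008, -0.013]
ft_force: [-0.8, 0.3, -0.8]
grip_width: 0.0354
```

Run:
```python
from h import *
st(.482,-.142,.068)
```

```text
t 7.55 pos [ 0.4819 -0.1412  0.0726] yawY -60.14 tilt [ 0.009  0.03  -1.   ] q6 0.485 w 0.03542304995123658 F [-0.8  0.3 -0.8]
shift mm [-0.4  0.8  4.6]
q [-0.5271  0.6099  1.8639  0.0489  0.6756  0.4846] sum 0.0079
```

Emit:
play_rows --commands '[{"x": 0,"y": 0,"z": 3,"spin": 0},{"x": 0,"y": 0,"z": 2,"spin": 0}]'

```text
time: 7.75
position: [0.4829, -0.1409, 0.0692]
tool_rot: [0.966, 0.257, 0.009, -0.014]
ft_force: [-0.4, 6.1, 24.2]
grip_width: 0.0355
```

Run:
```python
from h import *
st(.482,-.142,.068)
```

```text
t 7.75 pos [ 0.4829 -0.1409  0.0692] yawY -60.18 tilt [ 0.011  0.031 -0.999] q6 0.483 w 0.03550437047215302 F [-0.4  6.1 24.2]
shift mm [-1.4  0.6  1.2]
q [-0.5265  0.6166  1.8648  0.0524  0.6667  0.4828] sum 0.0066
```

Contact is at the expected floor height (24 N). I'll look before releasing.

Run:
```python
from ov import *
o=robot.get_obs();st(.482,-.142,.068)
b=cams.camera('scene');a=cams.camera('wrist')
i=np.hstack([cv2.resize(a['img'],(400,300)),cv2.resize(b['img'][100:220,110:270],(400,300),interpolation=2)]);save({'img':i},'g6')
```

```text
t 7.75 pos [ 0.4829 -0.1409  0.0692] yawY -60.18 tilt [ 0.011  0.031 -0.999] q6 0.483 w 0.03550437047215302 F [-0.4  6.1 24.2]
shift mm [-1.4  0.6  1.2]
q [-0.5265  0.6166  1.8648  0.0524  0.6667  0.4828] sum 0.0066
```

View pics/g6.png

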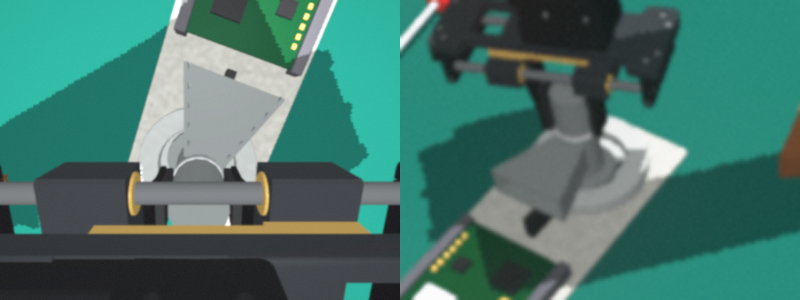

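The foot is in the recess and the mouth lies over the rib. I'll loosen the grip gently, then open.

Emit:
play_rows --commands '[{"x": 0,"y": 0,"z": 1,"spin": 0},{"x": 0,"y": 0,"z": 1,"spin": 0}]' --grip 0 --newtons 4

```text
time: 8.05
position: [0.4836, -0.1406, 0.0688]
tool_rot: [0.966, 0.258, 0.01, -0.013]
ft_force: [-0.6, 2.4, 4.0]
grip_width: 0.036
```

Emit:
play_rows --commands '[{"x": 0,"y": 0,"z": 0,"spin": 0},{"x": 0,"y": 0,"z": 0,"spin": 0},{"x": 0,"y": 0,"z": 0,"spin": 0},{"x": 0,"y": 0,"z": 0,"spin": 0}]' --grip 1

```text
time: 8.45
position: [0.4842, -0.1413, 0.0687]
tool_rot: [0.966, 0.258, 0.011, -0.012]
ft_force: [-0.2, -0.1, 1.1]
grip_width: 0.0604
```

Run:
```python
from ov import *
o=robot.get_obs();st(.482,-.142,.068)
b=cams.camera('scene');a=cams.camera('wrist')
i=np.hstack([cv2.resize(a['img'],(400,300)),cv2.resize(b['img'][100:220,110:270],(400,300),interpolation=2)]);save({'img':i},'g7')
```

```text
t 8.45 pos [ 0.4842 -0.1413  0.0687] yawY -60.1 tilt [ 0.015  0.029 -0.999] q6 0.482 w 0.060383426645566604 F [-0.2 -0.1  1.1]
shift mm [-2.2 -0.5  0.6]
q [-0.5259  0.6177  1.8649  0.0526  0.6614  0.4817] sum 0.0024
```

View pics/g7.png

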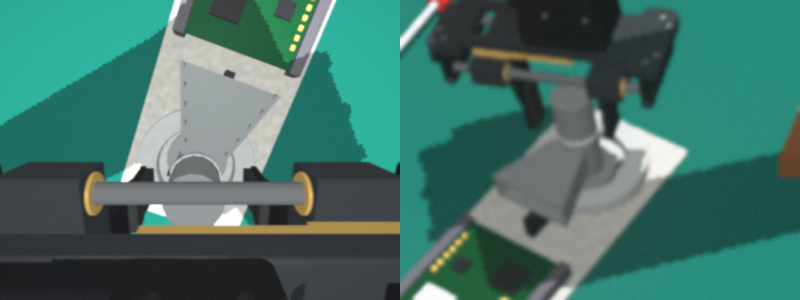

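Released and standing. I'll let the fingers finish opening, then raise the arm straight up and move clear so the top camera can see.

Emit:
play_rows --commands '[{"x": 0,"y": 0,"z": 0,"spin": 0},{"x": 0,"y": 0,"z": 0,"spin": 0},{"x": 0,"y": 0,"z": 0,"spin": 0},{"x": 0,"y": 0,"z": 0,"spin": 0},{"x": 0,"y": 0,"z": -15,"spin": 0},{"x": 0,"y": 0,"z": -30,"spin": 0},{"x": 0,"y": 0,"z": -40,"spin": 0},{"x": 0,"y": 0,"z": -40,"spin": 0}]'

```text
time: 9.35
position: [0.4784, -0.143, 0.1915]
tool_rot: [0.966, 0.258, 0.005, -0.018]
ft_force: [0.6, -0.3, 0.2]
grip_width: 0.0871
```

Run:
```python
from ov import *
st(.45,.1,.25)
```

```text
t 9.35 pos [ 0.4784 -0.143   0.1915] yawY -60.13 tilt [ 0.     0.037 -0.999] q6 0.493 w 0.0871291658423592 F [ 0.6 -0.3  0.2]
shift mm [  97.3 -226.6  -49.5]
q [-0.5347  0.4083  1.7695  0.0385  0.9826  0.4933] sum 0.0188
```

Emit:
play_rows --commands '[{"x": 15,"y": -35,"z": -10,"spin": 0},{"x": 15,"y": -36,"z": -10,"spin": 0},{"x": 15,"y": -36,"z": -10,"spin": 0},{"x": 15,"y": -36,"z": 0,"spin": 0},{"x": 15,"y": -36,"z": 0,"spin": 0},{"x": 15,"y": -36,"z": 0,"spin": 0}]'

```text
time: 9.95
position: [0.4554, 0.0873, 0.2373]
tool_rot: [0.968, 0.252, 0.014, -0.011]
ft_force: [0.3, 0.1, 0.8]
grip_width: 0.087
```

Run:
```python
from ov import *
st(.45,.1,.25)
b=cams.camera('scene');c=cams.camera('top')
g=np.array([.478,-.1405,.058]);y=Ro.from_euler('z',10.2,degrees=True).as_matrix()
t=np.linspace(0,7,60)
sock=[np.c_[.478+r*np.cos(t),-.1405+r*np.sin(t),.02+0*t] for r in(.036,.055)]
draw(b,[model(g,.05,y),sock],(110,100,120,110),'fs',[(0,0,255),(255,0,0)],5)
draw(c,[model(g,.05,y),sock],(280,100,90,110),'ft',[(0,0,255),(255,0,0)],5)
draw(c,[],(280,100,90,110),'ftc',[],5)
draw(b,[],(110,100,120,110),'fsc',[],5)
cv2.imwrite('pics/f2.png',cv2.resize(cv2.hconcat([cv2.hconcat([cv2.imread('pics/'+x+'.png') for x in('ft','ftc')])]),None,fx=.88,fy=.88))
cv2.imwrite('pics/f3.png',cv2.resize(cv2.hconcat([cv2.imread('pics/'+x+'.png') for x in('fs','fsc')]),None,fx=.66,fy=.66))
pickle.dump(b,open('sf.pkl','wb'));pickle.dump(c,open('tf.pkl','wb'))
```

```text
t 9.95 pos [0.4554 0.0873 0.2373] yawY -60.76 tilt [ 0.021  0.028 -0.999] q6 0.97 w 0.08704699946515909 F [0.3 0.1 0.8]
shift mm [  1.9 -13.9 -12.5]
q [-0.0724  0.2795  1.8227  0.0347  1.0205  0.9705] sum -0.0189
```

View pics/f2.png

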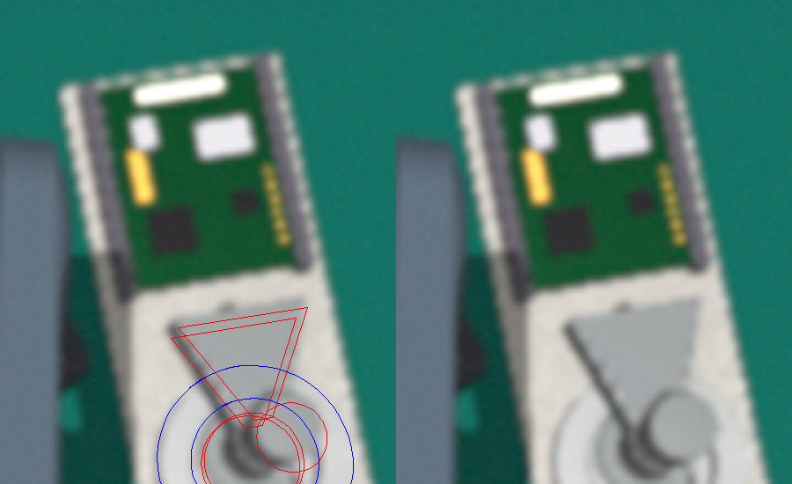

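View pics/f3.png

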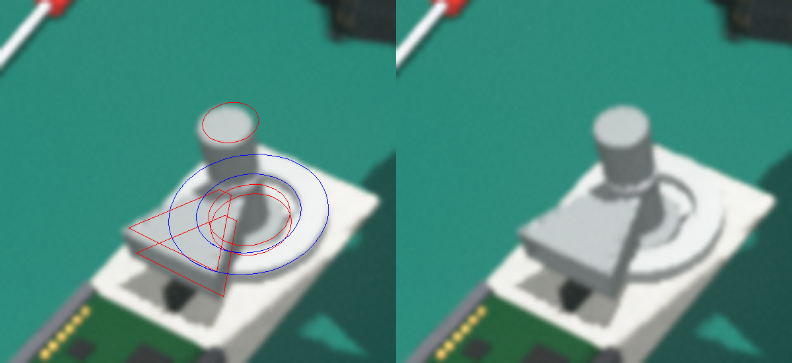

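Run:
```python
from h import *
b=pickle.load(open('sf.pkl','rb'));c=pickle.load(open('tf.pkl','rb'))
T=lambda u,v:((u/.88)/5-.4+280,(v/.88)/5-.4+100)
S=lambda u,v:((u/.66)/5-.4+110,(v/.66)/5-.4+100)
for n,z,t,s in [('stem',.108,T(682-396,426),S(622-396,126)),('mL',.058,T(567-396,325),S(613-396,276)),('mR',.058,T(700-396,299),S(519-396,232))]:
    print(n,z,onz(c,t,z).round(4),onz(b,s,z).round(4))
```

```text
stem 0.108 [ 0.4837 -0.1377  0.108 ] [ 0.4823 -0.1401  0.108 ]
mL 0.058 [ 0.5469 -0.0879  0.058 ] [ 0.5481 -0.0888  0.058 ]
mR 0.058 [ 0.5626 -0.1609  0.058 ] [ 0.5628 -0.1623  0.058 ]
```

Both views agree at the seated heights: stem about (0.483, -0.139), mouth yaw about 11° against 10–11° for the station. Handing in.

Run:
```python
from h import *
print(robot.hand_in())
```

```text
the job is handed in; nothing more can be done
None
```

The grey wide-mouthed scoop is standing upright in the round socket with its mouth facing along the rib towards the circuit board, and the job is handed in. It took about 10 s of the 35 s allowed.

- **Pick and place:** I gripped it by the bare stem and lowered it until it touched the floor at about 24 N. I then eased the grip before opening and lifted the arm well clear.
- **Seating:** the top and scene cameras place the stem and mouth corners within about 3 mm of each other when I assume the foot is on the socket floor. That fits a scoop that is fully down and upright.
- **Direction:** the mouth points at about 11–12°, and the station at about 10–11°, so the error is roughly 1°.
- **Position:** the stem is about 5 mm forward of the socket's centre, within the 8 mm of play.
- **Other objects:** I never moved the arm near the narrow-pipe scoop or touched the brown and orange look-alikes. I did not take a last picture of them to confirm.
- **Tilt:** the tool tilted by up to about 3.5° over the moves, which tipped the scoop slightly while carried. It settled upright on release.

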